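Open the clamped canister and hold its cap

TASK

A refill canister stands loose between the open jaws of the counter vise: wind the vise's crank round until the jaws grip the canister firmly. Then unscrew that canister's cap - its thread may be left- or right-handed, so try it gently each way to find out which way it loosens, and never force it against the thread. Lift the cap well clear of the neck and finish while still holding it up in the gripper, with the canister left gripped in the vise; do not disturb the other canister or the goods round about.

Things in the scene. Friction and masses are not known exactly. Their poses are not given: they have to be found in the camera images.
- clamp_centre (a point): Table-top point (z = 0) where the axis of a gripped canister ends up, in a grey iron counter vise bolted down. Axes: x from the crank through moving and fixed jaw (away from the robot), y left, z up. Vise 128 mm wide; rubber-faced vee jaws 78 mm high; front block 84 mm high, 85 to 105 mm in front (-x) of this point; fixed jaw ends 62 mm behind it.
- crank_axis (a point): Point on the crank's axis of turning, 66 mm above the table, 155 mm in front (-x) of clamp_centre, level with the middle of the crank's grip; same axes as the vise. It does not move.
- crank_grip (a point): Middle of the crank's grip: dark wooden sleeve, 18 mm thick, 50 mm long, pointing from the crank arm toward the robot (vise -x), spinning freely on its pin. It goes round crank_axis in an upright circle of radius 38 mm, without moving along the vise's x. The arm's face is 29 mm farther in (+x). Pinch it from above, fingers closing along the vise's y.
- vise_crank (a joint): Crank angle, rad: 0 with the grip straight above the axis; grows clockwise seen from the robot (top toward the robot's right), closing the jaw 8 mm a turn. Starts at 0 to 1.2, stops at 18.5. Turning takes about 7 N at the grip until the jaws close on the canister at about 12.6; then it stiffens. At 14 (about 10 N) the hold is firm; it stays when the crank is let go.
- vise_jaw: Moving jaw of the vise, 112 mm wide, with cushioned rubber face, driven by the crank. Its origin has no use.
- tin_a: Refill canister: dark green can with a pale paper band, 64 mm thick, sides straight to 91 mm, then shoulder and a 39 mm thick aluminium neck up to 125 mm; 0.3 to 0.6 kg. Origin: centre of its foot. tin_a and tin_b look alike; either may be the one between the vise jaws (within 30 mm of clamp_centre); the other stands on the table at the front right.
- tin_b: The other canister, same looks and origin. One of the two has a right-hand thread, the other a left-hand one; which is which is not known.
- cap_a: Screw cap of tin_a: aluminium, 36 mm high, 59 mm thick at its knurled crown (upper 13 mm; grip it there); origin: centre of its lower rim, 102 mm above the canister's foot while on. Closed, it is blocked within 0.1 rad the tightening way and turns freely the other. Lugs hold it down until it has turned 1.7 rad the loosening way (another stop comes at 2.5), then it lifts off.
- cap_b: Screw cap of tin_b, the same. A right-hand thread loosens anticlockwise seen from above, a left-hand one clockwise. It does not rise while turning. Turning freely it takes under 0.15 N m; against its end it holds fast.
- candle_jar_0: Lidded candle jar, 68 mm thick, 102 mm high, at the back; leave alone.
- candle_jar_1: Another candle jar there; leave alone.
- counter_bell: Counter bell, 86 mm across, 58 mm high, behind the vise on the right; leave alone.
- compass_1: Brass pocket compass, 60 x 54 x 16 mm, at the table's front edge; leave alone.
- compass_2: Another compass, at the front right; leave alone.
- tag_pad: Pad of swing tags, 86 x 55 x 12 mm, at the front right corner; leave alone.

How it is judged:
By the outcome, as a careful person would: the job done as asked, in the order asked, and still so for the second after the job is handed in, while the arm keeps its last pose, push and grip.
It also fails if it takes over 64 s, if anything falls off the work surface, if the arm or the gripper's body presses on something with over 40 N, if the wrist force passes 120 N, or if a joint passes its speed limit or range.

ROBOT

A 7-joint arm with a two-finger parallel gripper is mounted at the origin on a cart in front of the work surface, level with it; the furniture and walls round the work are solid. World frame = base frame: x ahead of the robot, y to its left, z up, the work surface at z = 0. Lengths are in mm, angles in rad, forces in N, time in s.
With the tool pointing down it reaches from about 425 to 825 mm from the base axis. Payload 3.6 kg.
Tool frame: the origin (TCP) lies midway between the tips of the shut fingers; the grasp point (between the pads) lies 19 mm behind it; z points along the fingers, y is the line along which they close (so a half turn about z gives the same grasp; the last joint's range is limited). The gripper opens to 85 mm and grips with 20 to 120 N. Pads are 22 mm wide; open, the fingers measure 114 mm over their backs; the gripper's body (76 mm by 85 mm) begins 54 mm behind the grasp point. The pads swing forward as they close: fully open they stand 13 mm farther back than shut.
Start: joints at [1.25, 0.615, -0.013, 1.423, 0.008, 1.103, -0.04], TCP at [188.246, -622.114, 231.297] pointing down, gripper open.
Joint ranges: [-3.12, 3.12], [-0.3, 2.06], [-1.34, 1.32], [0.26, 2.42], [-1.36, 4.5], [0.01, 1.98], [-2.84, 2.84]. Speed limits (rad/s): [2.79, 2.79, 3.14, 3.14, 3.14, 3.14, 3.14].

INTERFACE

Orientations are given as a rotation vector (axis times angle).
In Python, from rig import * gives the robot as it stands.
- The arm moves only by the shell command python3 -m jog 'ROWS'. ROWS is JSON, a list that holds one entry, the list of rows, each a list of 7 numbers: the shift along the tool's x, y, z in m, then the turn, a rotation vector about the tool's x, y, z in rad, then the opening, from 0 (shut) to 1 (fully open). A call has 1 to 12 rows; each row is the pose to reach, as a shift and turn from the pose commanded when the call began, along the tool's axes at that moment; what a row does not reach only later rows make up. A row lasts 1/12 s, in which the tool goes at most 41.7 mm and 7.16 degrees, less where a joint would pass 70% of its speed; a pose out of reach is approached as far as the arm can. A call with a gripper value outside its range is refused whole. The fingers move at their own pace and stop on an object; the grip force is fixed at half the most. Time passes only in rows, so rows that repeat a pose let the fingers close. It gives the time, the measured TCP pose, the force, the opening and the grip force at its end, in the units of the state.
- sense(): the state, without advancing time (a new reading comes with each control period).
- get_image(name): name is "scene" or "top"; returns the picture (420x560x3 uint8, red, green, blue); there is no depth.
- camera_model(name): a dict with "fx", "fy", "cx", "cy" (pixels), "k1" (the pictures are not rectified: a ray, as slopes to the right and down, at radius r is drawn at 1 + k1 r^2 times it, then the intrinsics apply), "R" (3x3) and "t" (3): a world point X has camera coordinates R X + t. Camera axes: x right, y down, z forward; pixel columns grow to the right and rows downward; lengths in mm; the calibration is good to about 2 mm. A picture is of the moment at which its call begins. camera_model takes no time and is no camera call.
- close_job(): hands the job in; it is judged then, once.
Trained networks look in the newest picture that a camera, given by its name, has taken for a name from the list of things; names that differ only in an ending like _2 or _b are one class to them, and where a whole thing is asked for, a point or a joint stands for the part that bears it (a point fixed in the world has none). Each returns a list of dicts, best first, with "score" (0 to 1); they miss things now and then, are a little off and sometimes report something else, mostly with a low value. They report only what shows in the picture. A call takes as long as a camera call.
- outline_of(thing, camera): "region" (420x560 bool, what is visible of it) and "location" ([column, row] in pixels, amid what is visible of it).
- place_of(thing, camera): "location" ([column, row] in pixels: a listed point, or the origin of a listed thing).
The state is a dict: "time": time; "joints": joint angles; "dq": joint speeds; "joint_efforts": joint torques, N m; "eef_pos": TCP position; "tcp_rot": TCP orientation; "ft_force": force on the tool from outside, world axes, zero at the start; "moment": the same for the moment, N m; "grip_width": finger opening in mm; "gripper_force": force on a finger pad.
Only numpy, scipy, OpenCV 4.12 (cv2) and the standard library are available. Lean on these libraries where they do the work, as an engineer would, in place of code of your own. Each camera call takes 0.05 s, during which the arm holds its last target. There are 200 camera calls.

## Working session

There is one attempt and no reset: what is moved stays moved. The work goes in short steps, Python scripts to look and compute and a shell command to move; the robot and the scene stay as the last step left them, time stands still between calls to the robot, and variables do not carry over. Pictures are saved under pics/ and viewed, at most 10 in all, crops included, and the job is handed in when it is done.

```bash
ls; mkdir -p pics
cat > h.py <<'E'
from rig import *
import numpy as np, cv2
from scipy.spatial.transform import Rotation as Rn
def ray(cam,px):
    m=camera_model(cam);R=np.array(m["R"]);t=np.array(m["t"])
    d=np.array([(px[0]-m["cx"])/m["fx"],(px[1]-m["cy"])/m["fy"]])
    u=d.copy()
    for _ in range(20): u=d/(1+m["k1"]*(u@u))
    return -R.T@t, R.T@np.array([u[0],u[1],1.])
def at_z(cam,px,z):
    o,d=ray(cam,px); return o+d*(z-o[2])/d[2]
def tri(p,q):
    o1,d1=ray("scene",p);o2,d2=ray("top",q)
    d1/=np.linalg.norm(d1);d2/=np.linalg.norm(d2)
    s=np.linalg.lstsq(np.c_[d1,-d2],o2-o1,rcond=None)[0]
    a=o1+s[0]*d1;b=o2+s[1]*d2
    return (a+b)/2,np.linalg.norm(a-b)
def proj(cam,X):
    m=camera_model(cam);c=np.array(m["R"])@X+np.array(m["t"]);u=c[:2]/c[2];u=u*(1+m["k1"]*(u@u))
    return u*[m["fx"],m["fy"]]+[m["cx"],m["cy"]]
E
python3 - <<'E'
from h import *
im=[get_image(c) for c in("scene","top")]
for n,i in zip(("scene","top"),im): cv2.imwrite(f"pics/{n}0.png",i[:,:,::-1])
for th in["clamp_centre","crank_axis","crank_grip","cap_a","tin_a"]:
    z={"clamp_centre":0,"crank_axis":66,"crank_grip":100,"cap_a":102,"tin_a":0}[th]
    for c in("scene","top"):
        for r in place_of(th,c)[:3]: print(th,c,np.round(r["location"],1),round(r["score"],2),at_z(c,r["location"],z).round(1))
s=sense();print(s)
print(Rn.from_rotvec(s["tcp_rot"]).as_matrix().round(3))
E
```

```text
pics
clamp_centre scene [286.3 227.1] 0.96 [ 593.2 -189.4    0. ]
clamp_centre top [291.5 217.2] 0.68 [ 595.6 -184.9    0. ]
clamp_centre top [293.3 218.4] 0.46 [ 591.7 -190.4    0. ]
clamp_centre top [202. 191.] 0.31 [683.9  96.1   0. ]
crank_axis scene [358.4 200.6] 0.49 [ 485.9 -398.6   66. ]
crank_axis top [290.3 264.6] 0.66 [ 449.6 -177.4   66. ]
crank_grip scene [322.7 234.8] 0.62 [ 433.4 -184.3  100. ]
crank_grip top [297.7 269.7] 0.73 [ 435.4 -197.9  100. ]
cap_a scene [287.3 204.7] 0.62 [ 590.8 -188.   102. ]
cap_a scene [360.5 200.4] 0.53 [ 459.4 -372.8  102. ]
cap_a scene [317.3 243.7] 0.4 [ 417.7 -147.2  102. ]
cap_a top [352.6 258.2] 0.92 [ 465.5 -356.1  102. ]
cap_a top [292.6 215.9] 0.86 [ 590.5 -186.3  102. ]
tin_a scene [353.8 224.4] 0.91 [ 461.9 -362.7    0. ]
tin_a scene [287.6 227.1] 0.63 [ 590.5 -192.6    0. ]
tin_a top [351.5 261. ] 0.62 [ 456.1 -368.     0. ]
tin_a top [204.  189.1] 0.58 [689.8  89.7   0. ]
tin_a top [292.9 218.3] 0.56 [ 592.1 -189.2    0. ]
{'time': 0.6, 'joints': array([ 1.25051124,  0.61488031, -0.01258917,  1.42342256,  0.00810148,
        1.10336604, -0.0403946 ]), 'dq': array([-8.12650426e-04,  1.43498972e-04,  4.90045590e-04,  3.64351276e-04,
       -7.29239962e-05, -2.48260182e-06,  1.24541523e-03]), 'joint_efforts': array([-4.71647945e-04, -4.68825531e+01,  2.58753709e-01, -1.71251535e+01,
        1.00849592e-02,  1.87370963e-03, -2.34594791e-05]), 'eef_pos': array([ 188.23350183, -622.11838334,  231.30254271]), 'tcp_rot': array([-3.10772033e+00, -4.59875900e-01, -3.84237655e-05]), 'ft_force': array([-0.19772595,  0.05336349, -0.36746755]), 'moment': array([ 0.01039516, -0.00729886,  0.02883792]), 'gripper_force': 0.0, 'grip_width': 85.31820257976187}
[[ 0.957  0.29   0.   ]
 [ 0.29  -0.957  0.   ]
 [ 0.    -0.    -1.   ]]
```

View pictures.

Run:
```python
import cv2
a=cv2.imread("pics/top0.png")[190:310,230:390];cv2.imwrite("pics/topc.png",cv2.resize(a,None,fx=5,fy=5,interpolation=cv2.INTER_CUBIC))
a=cv2.imread("pics/scene0.png")[150:300,230:430];cv2.imwrite("pics/scenec.png",cv2.resize(a,None,fx=4,fy=4,interpolation=cv2.INTER_CUBIC))
```

```text
(no output)
```

View pics/topc.png

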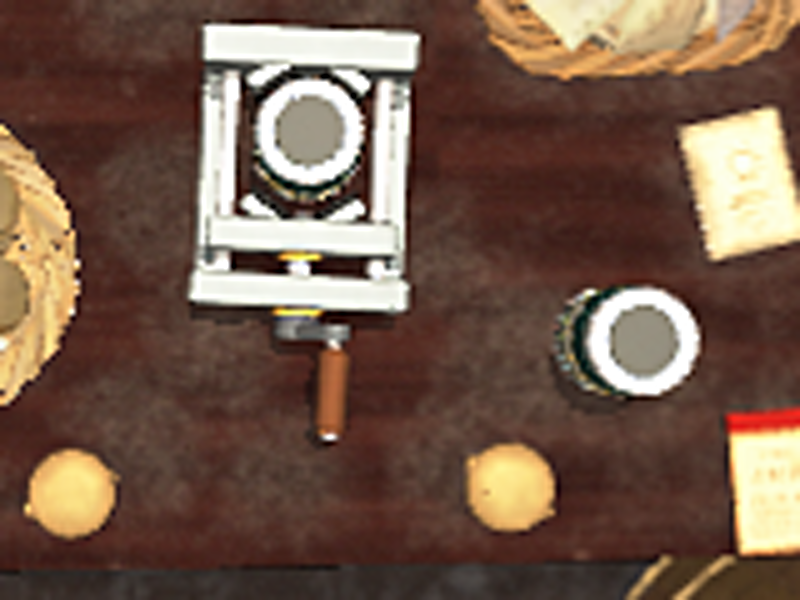

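View pics/scenec.png

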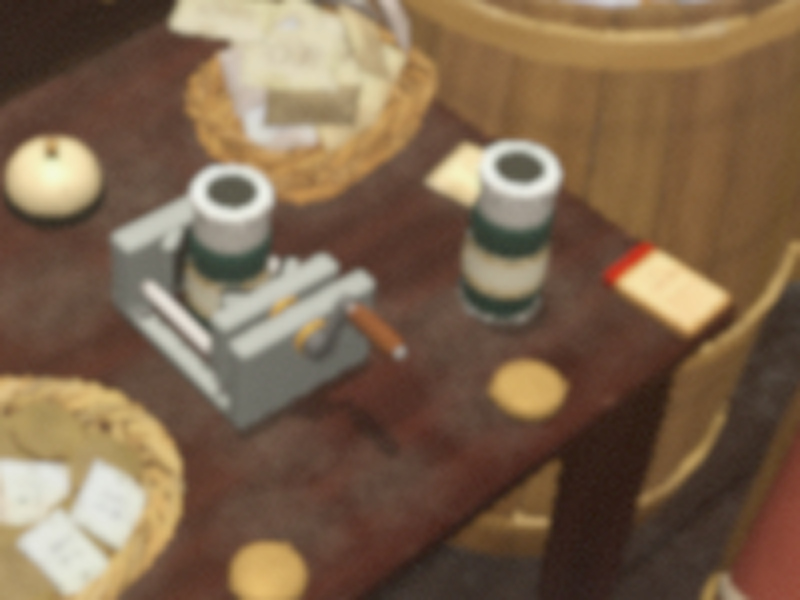

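View pics/scene0.png

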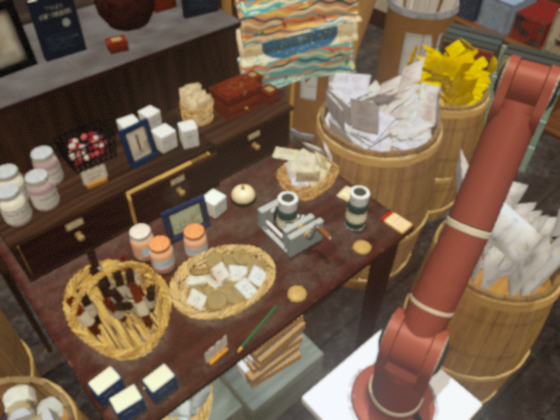

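Pictures show: vise amid the scene with canister cap at top px (292,216), crank grip at top px (297.6,259)–(295.6,278), other canister at top px (356,258), compasses at top (244,289) and (332,287). Now the vise yaw and the crank angle.

Run:
```python
from h import *
c=lambda x,y:(230+x/5,190+y/5)
s=lambda x,y:(230+x/4,150+y/4)
for n,a,b,z in[("block front",c(192,300),c(408,310),84),("block back",c(192,272),c(410,285),84),("fixed back",c(206,27),c(420,36),78),("fixed front",c(206,62),c(418,72),78),("jaw",c(207,217),c(398,224),78),("left side",c(192,290),c(204,50),80),("right",c(410,300),c(418,60),80)]:
    A,B=at_z("top",a,z),at_z("top",b,z);d=B-A;print(n,A.round(),B.round(),np.linalg.norm(d).round(),np.degrees(np.arctan2(d[0],-d[1])).round(1), np.degrees(np.arctan2(d[1],d[0])).round(1))
# grip ends
print("grip near",tri(s(402,352),c(328,440)),"far",tri(s(350,305),c(338,345)))
print("cap top", tri(s(232,192),c(310,130)), at_z("top",c(310,130),138),at_z("scene",s(232,192),138))
for cam in("scene","top"):
  for t in("crank_grip","vise_crank"):
    for r in outline_of(t,cam)[:2]:
      ys,xs=np.nonzero(r["region"]);print(t,cam,round(r["score"],2),np.round(r["location"]),len(xs),xs.min(),xs.max(),ys.min(),ys.max(),xs.mean(),ys.mean())
```

```text
block front [ 493. -114.   84.] [ 485. -240.   84.] 126.0 -3.6 -93.6
block back [ 510. -114.   84.] [ 500. -241.   84.] 128.0 -4.4 -94.4
fixed back [ 655. -125.   78.] [ 647. -251.   78.] 127.0 -3.5 -93.5
fixed front [ 634. -124.   78.] [ 626. -250.   78.] 126.0 -3.8 -93.8
jaw [ 542. -123.   78.] [ 536. -236.   78.] 112.0 -3.1 -93.1
left side [ 499. -114.   80.] [ 641. -123.   80.] 142.0 86.3 -3.7
right [ 491. -241.   80.] [ 633. -250.   80.] 141.0 86.7 -3.3
grip near (array([ 410.98234787, -192.12539205,   99.59089786]), np.float64(2.089875232728238)) far (array([ 466.81753036, -197.44849974,   99.84524577]), np.float64(2.3110189673524126))
cap top (array([ 586.6239262 , -184.57024075,  135.31421421]), np.float64(1.9396027432973197)) [ 587.08674292 -183.84669557  138.        ] [ 583.81630647 -183.25425879  138.        ]
crank_grip scene 0.7 [314. 234.] 214 305 330 224 240 316.9158878504673 232.61214953271028
vise_crank scene 0.71 [317. 231.] 216 306 330 223 240 317.337962962963 232.22222222222223
crank_grip top 0.69 [296. 262.] 164 285 299 243 276 294.4146341463415 263.3048780487805
vise_crank top 0.6 [297. 263.] 178 285 299 253 277 294.30898876404495 263.6629213483146
```

```bash
R='[0.356,-0.3395,0.081,0,0,0.357,0.6]'; python3 -m jog '[[[0.02,-0.019,0.0045,0,0,0.02,0.6],[0.05,-0.0475,0.011,0,0,0.08,0.6],[0.08,-0.076,0.018,0,0,0.14,0.6],[0.11,-0.105,0.025,0,0,0.2,0.6],[0.14,-0.133,0.032,0,0,0.25,0.6],[0.17,-0.162,0.039,0,0,0.3,0.6],[0.2,-0.191,0.0455,0,0,0.357,0.6],[0.23,-0.219,0.052,0,0,0.357,0.6],[0.26,-0.248,0.059,0,0,0.357,0.6],[0.29,-0.2765,0.066,0,0,0.357,0.6],[0.32,-0.305,0.073,0,0,0.357,0.6],[0.35,-0.334,0.0795,0,0,0.357,0.6]]]'
cat >> h.py <<'E'
def rel(P,yaw=-0.063):
    """shift in tool axes to TCP target P, tool-z turn to set tool x at yaw"""
    s=sense();M=Rn.from_rotvec(s["tcp_rot"]).as_matrix()
    T=np.c_[[np.cos(yaw),np.sin(yaw),0],[np.sin(yaw),-np.cos(yaw),0],[0,0,-1]]
    print("t",s["time"],"pos",s["eef_pos"].round(1),"q",s["joints"].round(2),"F",s["ft_force"].round(1),"w",round(s["grip_width"],1),"gf",round(s["gripper_force"],1))
    print("rel mm",(M.T@(np.array(P)-s["eef_pos"])).round(1),"turn",Rn.from_matrix(M.T@T).as_rotvec().round(4))
E
python3 -c "
from h import *
rel([430.5,-193.9,150])"
```

```text
time: 1.8
eef_pos: [425.6, -202.9, 152.5]
tcp_rot: [3.14, -0.1, 0.002]
ft_force: [1.1, -0.1, -0.1]
grip_width: 51.1
gripper_force: 0.0
t 1.8 pos [ 425.6 -202.9  152.5] q [ 0.36  0.45  0.05  2.02 -0.04  0.67 -1.2 ] F [ 1.1 -0.1 -0.1] w 51.1 gf 0.0
rel mm [ 4.3 -9.3  2.5] turn [ 0.0004 -0.0012 -0.0005]
```

```bash
python3 -m jog '[[[0.0037,-0.0073,0.02,0,0,0,0.6],[0.0037,-0.0073,0.04,0,0,0,0.6],[0.0037,-0.0073,0.04,0,0,0,0.6],[0.0037,-0.0073,0.04,0,0,0,0.6]]]'
python3 - <<'E'
from h import *
rel([430.5,-193.9,81])
for c in("scene","top"):
    cv2.imwrite(f"pics/{c}1.png",cv2.resize(get_image(c)[190:300,240:380,::-1],None,fx=3,fy=3,interpolation=cv2.INTER_CUBIC) if c=="top" else cv2.resize(get_image(c)[160:260,240:380,::-1],None,fx=3,fy=3))
a=[cv2.imread(f"pics/{c}1.png") for c in("scene","top")]
cv2.imwrite("pics/m1.png",cv2.vconcat(a)[:600])
E
```

```text
time: 2.13
eef_pos: [428.2, -197.5, 112.1]
tcp_rot: [-3.14, 0.099, 0.003]
ft_force: [0.5, -0.3, 1.0]
grip_width: 51.4
gripper_force: 0.0
t 2.1333 pos [ 428.2 -197.5  112.1] q [ 0.35  0.52  0.05  2.06 -0.04  0.56 -1.21] F [ 0.5 -0.3  1. ] w 51.4 gf 0.0
rel mm [ 2.1 -3.7 31.1] turn [-0.0003  0.002  -0.0003]
```

View pics/m1.png

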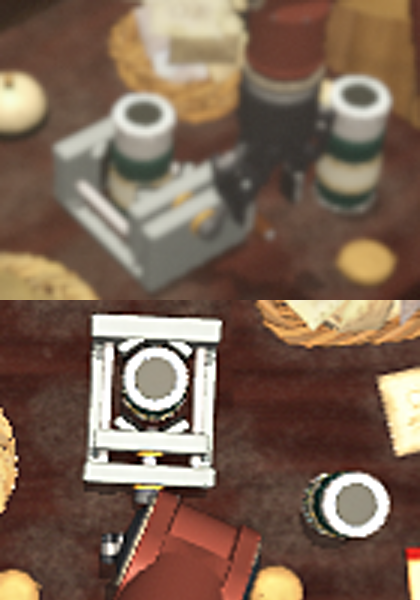

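The picture shows the two fingers straddling the grip (scene crop, around (260,190)). Now I descend and close.

```bash
python3 -m jog '[[[0.002,-0.0035,0.01,0,0,0,0.6],[0.002,-0.0035,0.025,0,0,0,0.6],[0.002,-0.0035,0.031,0,0,0,0.6],[0.002,-0.0035,0.031,0,0,0,0.6],[0.002,-0.0035,0.031,0,0,0,0.0],[0.002,-0.0035,0.031,0,0,0,0.0],[0.002,-0.0035,0.031,0,0,0,0.0],[0.002,-0.0035,0.031,0,0,0,0.0],[0.002,-0.0035,0.031,0,0,0,0.0],[0.002,-0.0035,0.031,0,0,0,0.0]]]'
python3 -c "
from h import *
rel([430.5,-193.9,81])"
```

```text
time: 3.07
eef_pos: [431.4, -193.6, 82.0]
tcp_rot: [-3.14, 0.098, -0.001]
ft_force: [-0.1, 2.8, 5.4]
grip_width: 16.2
gripper_force: 58.6
t 3.0667 pos [ 431.4 -193.6   82. ] q [ 0.35  0.57  0.04  2.08 -0.05  0.48 -1.21] F [-0.1  2.8  5.4] w 16.2 gf 58.6
rel mm [-0.8  0.3  1. ] turn [-0.0005 -0.0009  0.0003]
```

```bash
python3 -m jog '[[[0,0.0077,0.0063,0,0,0,0],[0,0.0135,0.0143,0,0,0,0],[0,0.0171,0.0235,0,0,0,0],[0,0.0181,0.0334,0,0,0,0],[0,0.0166,0.0432,0,0,0,0],[0,0.0126,0.0523,0,0,0,0]]]'
cat >> h.py <<'E'
VX=np.array([.998,-.063,0]);VY=np.array([.063,.998,0]);AX=np.array([436.8,-174.3,66.])
def crank(off=17.0,cy=0):
    s=sense();d=s["eef_pos"]+[0,0,off]-AX
    y,z=-(d@VY)-cy,d[2]
    print("t",round(s["time"],2),"th",np.degrees(np.arctan2(y,z)).round(1),"r",np.hypot(y,z).round(1),"x",(d@VX).round(1),"right,z",y.round(1),z.round(1),"F",s["ft_force"].round(1),"w",round(s["grip_width"],1))
E
python3 -c "
from h import *
crank()"
```

```text
time: 3.57
eef_pos: [430.9, -202.8, 29.3]
tcp_rot: [-3.135, 0.094, 0.0]
ft_force: [0.5, 11.9, 17.1]
grip_width: 16.0
gripper_force: 60.1
t 3.57 th 124.3 r 34.9 x -4.1 right,z 28.9 -19.7 F [ 0.5 11.9 17.1] w 16.0
```

```bash
python3 -m jog '[[[0,-0.0084,0.0064,0,0,0,0],[0,-0.0164,0.0122,0,0,0,0],[0,-0.0257,0.0158,0,0,0,0],[0,-0.0356,0.0168,0,0,0,0],[0,-0.0454,0.0152,0,0,0,0],[0,-0.0544,0.0112,0,0,0,0]]]'
python3 -c "
from h import *
crank(15,-2.3)"
```

```text
time: 4.07
eef_pos: [433.9, -155.6, 17.3]
tcp_rot: [3.135, -0.105, 0.002]
ft_force: [2.4, -2.9, -10.8]
grip_width: 15.9
gripper_force: 59.0
t 4.07 th -154.4 r 37.4 x -4.1 right,z -16.1 -33.7 F [  2.4  -2.9 -10.8] w 15.9
```

```bash
python3 -m jog '[[[0,-0.0077,-0.0063,0,0,0,0],[0,-0.0135,-0.0143,0,0,0,0],[0,-0.0171,-0.0236,0,0,0,0],[0,-0.0181,-0.0335,0,0,0,0],[0,-0.0165,-0.0433,0,0,0,0],[0,-0.0125,-0.0523,0,0,0,0],[0,-0.0062,-0.06,0,0,0,0],[0,0.0018,-0.0658,0,0,0,0],[0,0.0111,-0.0694,0,0,0,0],[0,0.021,-0.0704,0,0,0,0],[0,0.0308,-0.0688,0,0,0,0],[0,0.0398,-0.0648,0,0,0,0]]]'
python3 -c "
from h import *
crank(15,-2.3)"
```

```text
time: 5.07
eef_pos: [431.6, -190.2, 84.5]
tcp_rot: [-3.137, 0.095, -0.002]
ft_force: [2.3, 6.0, 2.0]
grip_width: 16.0
gripper_force: 60.3
t 5.07 th 28.9 r 38.3 x -4.2 right,z 18.5 33.5 F [2.3 6.  2. ] w 16.0
```

```bash
python3 -m jog '[[[0,0.0077,0.0063,0,0,0,0],[0,0.0135,0.0143,0,0,0,0],[0,0.0171,0.0236,0,0,0,0],[0,0.0181,0.0335,0,0,0,0],[0,0.0165,0.0433,0,0,0,0],[0,0.0125,0.0523,0,0,0,0],[0,0.0062,0.06,0,0,0,0],[0,-0.0018,0.0658,0,0,0,0],[0,-0.0111,0.0694,0,0,0,0],[0,-0.021,0.0704,0,0,0,0],[0,-0.0308,0.0688,0,0,0,0],[0,-0.0398,0.0648,0,0,0,0]]]'
python3 -c "
from h import *
crank(15,-2.3)"
python3 -m jog '[[[0,-0.0077,-0.0063,0,0,0,0],[0,-0.0135,-0.0143,0,0,0,0],[0,-0.0171,-0.0236,0,0,0,0],[0,-0.0181,-0.0335,0,0,0,0],[0,-0.0165,-0.0433,0,0,0,0],[0,-0.0125,-0.0523,0,0,0,0],[0,-0.0062,-0.06,0,0,0,0],[0,0.0018,-0.0658,0,0,0,0],[0,0.0111,-0.0694,0,0,0,0],[0,0.021,-0.0704,0,0,0,0],[0,0.0308,-0.0688,0,0,0,0],[0,0.0398,-0.0648,0,0,0,0]]]'
python3 -c "
from h import *
crank(15,-2.3)"
```

```text
time: 6.07
eef_pos: [433.8, -155.6, 17.5]
tcp_rot: [3.136, -0.105, 0.002]
ft_force: [4.6, -1.8, -14.7]
grip_width: 16.2
gripper_force: 59.2
t 6.07 th -154.3 r 37.2 x -4.2 right,z -16.1 -33.5 F [  4.6  -1.8 -14.7] w 16.2
time: 7.07
eef_pos: [431.6, -189.9, 84.7]
tcp_rot: [-3.137, 0.095, -0.002]
ft_force: [2.0, 7.5, 1.2]
grip_width: 15.7
gripper_force: 60.9
t 7.07 th 28.3 r 38.3 x -4.2 right,z 18.1 33.7 F [2.  7.5 1.2] w 15.7
```

```bash
python3 -m jog '[[[0,0.0077,0.0063,0,0,0,0],[0,0.0135,0.0143,0,0,0,0],[0,0.0171,0.0236,0,0,0,0],[0,0.0181,0.0335,0,0,0,0],[0,0.0165,0.0433,0,0,0,0],[0,0.0154,0.0464,0,0,0,0],[0,0.0154,0.0464,0,0,0,0],[0,0.0154,0.0464,0,0,0,0]]]'
python3 -c "
from h import *
crank(15,-2.3)"
```

```text
time: 7.73
eef_pos: [430.5, -206.6, 37.8]
tcp_rot: [-3.139, 0.098, -0.002]
ft_force: [2.2, 4.9, 2.7]
grip_width: 16.0
gripper_force: 61.2
t 7.73 th 110.7 r 37.4 x -4.3 right,z 35.0 -13.2 F [2.2 4.9 2.7] w 16.0
```

```bash
python3 -m jog '[[[0,0,0,0,0,0,0.5],[0,0,0,0,0,0,0.5],[0,0,0,0,0,0,0.5],[0,0,0,0,0,0,0.5],[0,0,-0.03,0,0,0,0.5],[0,0,-0.07,0,0,0,0.5],[0,0,-0.11,0,0,0,1],[0,0,-0.15,0,0,0,1],[-0.02,0,-0.17,0,0,0,1],[-0.02,0,-0.18,0,0,0,1],[-0.02,0,-0.18,0,0,0,1]]]'
python3 - <<'E'
from h import *
rel([591,-184,180])
im={c:get_image(c) for c in("scene","top")}
for th,z in(("cap_a",102),("tin_a",0),("crank_grip",55)):
    for c in im:
        for r in place_of(th,c)[:3]: print(th,c,np.round(r["location"],1),round(r["score"],2),at_z(c,r["location"],z).round(1))
for c in im:
    for r in outline_of("cap_a",c)[:3]: print(c,round(r["score"],2),np.round(r["location"],1))
cv2.imwrite("pics/m2.png",cv2.vconcat([cv2.resize(im["scene"][160:260,240:380,::-1],None,fx=3,fy=3,interpolation=cv2.INTER_CUBIC),cv2.resize(im["top"][190:290,240:380,::-1],None,fx=3,fy=3,interpolation=cv2.INTER_CUBIC)]))
E
```

```text
time: 8.65
eef_pos: [410.2, -207.3, 218.9]
tcp_rot: [3.138, -0.102, 0.007]
ft_force: [-0.7, 0.4, 0.1]
grip_width: 85.1
gripper_force: 0.0
t 8.65 pos [ 410.2 -207.3  218.9] q [ 0.35  0.34  0.1   1.97 -0.04  0.83 -1.17] F [-0.7  0.4  0.1] w 85.1 gf 0.0
rel mm [178.7 -35.1  39.6] turn [ 0.0021 -0.0046 -0.0018]
cap_a scene [358.9 199.4] 0.81 [ 465.6 -372.4  102. ]
cap_a scene [287.7 202. ] 0.66 [ 598.9 -196.8  102. ]
cap_a top [354.4 257.3] 0.69 [ 467.9 -361.4  102. ]
cap_a top [293.2 214.1] 0.56 [ 595.7 -188.1  102. ]
tin_a scene [285.6 229.1] 0.61 [ 588.1 -181.9    0. ]
tin_a scene [351.8 226.1] 0.57 [ 460.9 -352.2    0. ]
tin_a top [290.4 215.5] 0.42 [ 601.  -181.5    0. ]
tin_a top [353.9 257. ] 0.4 [ 468.3 -375.8    0. ]
tin_a top [355.  256.5] 0.29 [ 469.7 -379.3    0. ]
crank_grip scene [325.4 242.3] 0.7 [ 434.1 -200.8   55. ]
crank_grip scene [198.9 247.9] 0.55 [657.8  96.5  55. ]
crank_grip scene [282.9 222.4] 0.36 [ 576.8 -159.    55. ]
crank_grip top [303.1 269.4] 0.41 [ 434.6 -215.3   55. ]
scene 0.74 [361.6 196.7]
scene 0.56 [287.8 199.6]
top 0.71 [356.8 255.1]
top 0.55 [290.2 214.1]
```

View pics/m2.png

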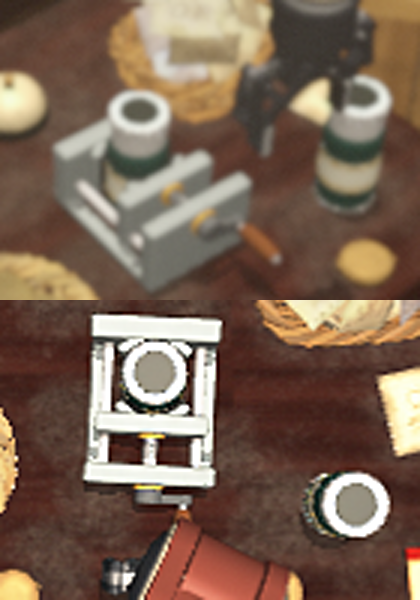

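The jaw has closed on the canister (top crop, (155,375)); the vees touch it. Refine cap centre by fitting the white ring.

Run:
```python
from h import *
im=get_image("top");x0,y0=272,196
c=im[y0:236,x0:312];S=8
g=cv2.resize(c,None,fx=S,fy=S,interpolation=cv2.INTER_CUBIC).min(2)
m=(g>215).astype(np.uint8)
cs,_=cv2.findContours(m,cv2.RETR_EXTERNAL,cv2.CHAIN_APPROX_NONE)
for k in sorted(cs,key=cv2.contourArea)[-4:]:
    e=cv2.fitEllipse(k);p=((e[0][0]+.5)/S-.5+x0,(e[0][1]+.5)/S-.5+y0)
    print(np.round(p,2),np.round(e[1],1),at_z("top",p,138).round(1),at_z("top",p,132).round(1))
i=get_image("scene");x0,y0=270,182
g=cv2.resize(i[y0:222,x0:308],None,fx=S,fy=S,interpolation=cv2.INTER_CUBIC)
# inner dark disc of cap in both
for cam,img,x0,y0,x1,y1 in(("scene",i,272,182,302,202),("top",im,278,202,306,228)):
    g=cv2.resize(img[y0:y1,x0:x1],None,fx=S,fy=S,interpolation=cv2.INTER_CUBIC).min(2)
    t,m=cv2.threshold(g,0,255,cv2.THRESH_OTSU)
    cs,_=cv2.findContours(255-m,cv2.RETR_LIST,cv2.CHAIN_APPROX_NONE)
    for k in sorted(cs,key=cv2.contourArea)[-3:]:
        if len(k)<5: continue
        e=cv2.fitEllipse(k);p=((e[0][0]+.5)/S-.5+x0,(e[0][1]+.5)/S-.5+y0)
        print(cam,t,np.round(p,2),np.round(e[1],1)/S,at_z(cam,p,138).round(1))
```

```text
[307.9  220.12] [ 52.3 242.4] [ 574.6 -228.3  138. ] [ 575.1 -228.6  132. ]
[290.44 230.7 ] [ 44.7 396.4] [ 545.7 -178.7  138. ] [ 546.1 -178.7  132. ]
[293.85 198.91] [ 55.8 435.8] [ 635.5 -190.   138. ] [ 636.2 -190.2  132. ]
[291.71 213.35] [157.5 180.1] [ 594.6 -183.2  138. ] [ 595.2 -183.3  132. ]
scene 134.0 [286.04 196.5 ] [ 7.4    11.3125] [ 592.5 -183.1  138. ]
scene 134.0 [285.7  192.64] [22.8625 32.025 ] [ 605.9 -193.7  138. ]
top 158.0 [291.09 213.62] [13.3375 14.0625] [ 593.9 -181.4  138. ]
top 158.0 [290.8  214.67] [27.6125 30.425 ] [ 590.9 -180.5  138. ]
```

```bash
python3 -m jog '[[[0.01,-0.002,0,0,0,-0.09,1],[0.03,-0.006,0,0,0,-0.21,1],[0.05,-0.01,0.005,0,0,-0.33,1],[0.07,-0.014,0.01,0,0,-0.45,1],[0.09,-0.018,0.015,0,0,-0.57,1],[0.11,-0.022,0.02,0,0,-0.69,1],[0.13,-0.026,0.025,0,0,-0.81,1],[0.15,-0.03,0.03,0,0,-0.93,1],[0.17,-0.034,0.035,0,0,-1.05,1],[0.181,-0.036,0.039,0,0,-1.16,1],[0.181,-0.036,0.039,0,0,-1.27,1],[0.181,-0.036,0.039,0,0,-1.36,1]]]'
python3 -m jog '[[[0,0,0,0,0,0,1],[0,0,0,0,0,0,1]]]' >/dev/null
python3 -c "
from h import *
rel([593.5,-182.5,108],1.297)"
```

```text
time: 10.25
eef_pos: [593.5, -181.2, 176.3]
tcp_rot: [-2.497, -1.904, 0.0]
ft_force: [0.3, 0.3, 0.1]
grip_width: 85.4
gripper_force: 0.0
t 10.4167 pos [ 592.9 -181.9  177. ] q [ 0.42  0.63 -0.26  1.58  0.19  0.96 -0.18] F [-1.1 -0.   0.2] w 85.6 gf 0.0
rel mm [-0.4  0.8 69. ] turn [-0.0005 -0.0002 -0.0029]
```

Well placed. Descend and close on the crown.

```bash
python3 -m jog '[[[0,0.0005,0.02,0,0,0,1],[0,0.0005,0.045,0,0,0,1],[0,0.0005,0.06,0,0,0,1],[0,0.0005,0.069,0,0,0,1],[0,0.0005,0.069,0,0,0,1],[0,0.0005,0.069,0,0,0,0.6],[0,0.0005,0.069,0,0,0,0.6],[0,0.0005,0.069,0,0,0,0.3],[0,0.0005,0.069,0,0,0,0.3],[0,0.0005,0.069,0,0,0,0],[0,0.0005,0.069,0,0,0,0]]]'
python3 - <<'E'
from h import *
rel([593.5,-182.5,108],1.297);print(sense()["moment"].round(2))
i=get_image("scene");cv2.imwrite("pics/g.png",cv2.resize(i[150:250,230:350,::-1],None,fx=5,fy=5,interpolation=cv2.INTER_CUBIC))
E
```

```text
time: 11.33
eef_pos: [594.7, -182.0, 110.3]
tcp_rot: [2.502, 1.896, 0.003]
ft_force: [-1.3, 0.2, 5.3]
grip_width: 57.0
gripper_force: 64.3
t 11.3333 pos [ 594.7 -182.   110.3] q [ 0.41  0.71 -0.25  1.64  0.22  0.81 -0.21] F [-1.3  0.2  5.3] w 57.0 gf 64.3
rel mm [-0.8 -1.   2.2] turn [ 0.0033 -0.0002 -0.0003]
[ 0.07  0.17 -0.  ]
```

View pics/g.png

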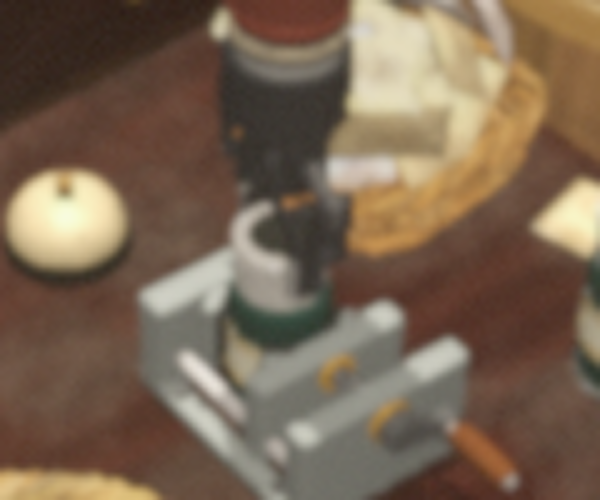

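The fingers hold the cap crown (crop (285,240)), jaws on the can. Gently test anticlockwise.

```bash
for i in 1 2; do python3 -m jog '[[[0,0,0,0,0,-0.03,0],[0,0,0,0,0,-0.06,0],[0,0,0,0,0,-0.06,0]]]' | grep -E "time"; python3 -c "
from h import *
s=sense();M=Rn.from_rotvec(s['tcp_rot']).as_matrix();print('yaw',np.arctan2(M[1,0],M[0,0]).round(4),'M',s['moment'].round(3),'F',s['ft_force'].round(1))"; done
```

```text
time: 11.63
yaw 1.3577 M [0.094 0.183 0.027] F [-0.3 -0.2  5.7]
time: 11.88
yaw 1.4177 M [0.066 0.131 0.055] F [0.4 0.2 4.8]
```

```bash
for i in 1 2; do python3 -m jog '[[[0,0,0,0,0,-0.03,0],[0,0,0,0,0,-0.06,0],[0,0,0,0,0,-0.06,0]]]' | grep -E "time"; python3 -c "
from h import *
s=sense();M=Rn.from_rotvec(s['tcp_rot']).as_matrix();print('yaw',np.arctan2(M[1,0],M[0,0]).round(4),'M',s['moment'].round(3),'F',s['ft_force'].round(1))"; done
```

```text
time: 12.13
yaw 1.4777 M [0.146 0.124 0.02 ] F [-0.2  0.3  6.3]
time: 12.38
yaw 1.5378 M [ 0.105  0.152 -0.004] F [-1.1  1.   5.6]
```

It turns freely anticlockwise past 0.1 rad: right-hand thread. Continue to about 2.05 rad total.

```bash
for i in 1 2; do python3 -m jog '[[[0,0,0,0,0,-0.08,0],[0,0,0,0,0,-0.16,0],[0,0,0,0,0,-0.24,0],[0,0,0,0,0,-0.32,0],[0,0,0,0,0,-0.4,0],[0,0,0,0,0,-0.48,0],[0,0,0,0,0,-0.56,0],[0,0,0,0,0,-0.64,0],[0,0,0,0,0,-0.72,0],[0,0,0,0,0,-0.8,0],[0,0,0,0,0,-0.9,0],[0,0,0,0,0,-0.9,0]]]' | grep -E "time"; python3 -c "
from h import *
s=sense();M=Rn.from_rotvec(s['tcp_rot']).as_matrix();print('yaw',np.arctan2(M[1,0],M[0,0]).round(4),'M',s['moment'].round(3),'F',s['ft_force'].round(1),s['eef_pos'].round(1),s['joints'].round(2),s['grip_width'])"; done
```

```text
time: 13.38
yaw 2.4398 M [0.187 0.244 0.074] F [-0.9  0.7  6.4] [ 594.7 -181.6  110.2] [ 0.59  0.76 -0.56  1.63  0.49  0.89  0.7 ] 57.24444688383167
time: 14.38
yaw -2.9437 M [0.171 0.291 0.049] F [-1.6  0.8  7.1] [ 594.7 -181.6  110.2] [ 0.7   0.83 -0.79  1.63  0.68  0.98  1.45] 57.36727895441337
```

```bash
python3 -m jog '[[[0,0,-0.002,0,0,0,0],[0,0,-0.005,0,0,0,0],[0,0,-0.008,0,0,0,0],[0,0,-0.008,0,0,0,0]]]'
```

```text
time: 14.72
eef_pos: [593.8, -182.1, 116.9]
tcp_rot: [-0.305, 3.126, -0.001]
ft_force: [0.1, -0.7, 0.0]
grip_width: 57.3
gripper_force: 63.9
```

It rises freely. Lift well clear.

```bash
python3 -m jog '[[[0,0,-0.008,0,0,0,0],[0,0,-0.02,0,0,0,0],[0,0,-0.035,0,0,0,0],[0,0,-0.05,0,0,0,0],[0,0,-0.065,0,0,0,0],[0,0,-0.08,0,0,0,0],[0,0,-0.09,0,0,0,0],[0,0,-0.1,0,0,0,0],[0,0,-0.1,0,0,0,0],[0,0,-0.1,0,0,0,0],[0,0,-0.1,0,0,0,0]]]'
python3 - <<'E'
from h import *
cv2.imwrite("pics/end.png",cv2.resize(get_image("scene")[120:260,230:400,::-1],None,fx=4,fy=4,interpolation=cv2.INTER_CUBIC))
E
```

```text
time: 15.63
eef_pos: [593.0, -182.0, 215.6]
tcp_rot: [0.306, -3.125, -0.0]
ft_force: [0.0, -0.8, -0.7]
grip_width: 57.4
gripper_force: 63.9
```

View pics/end.png

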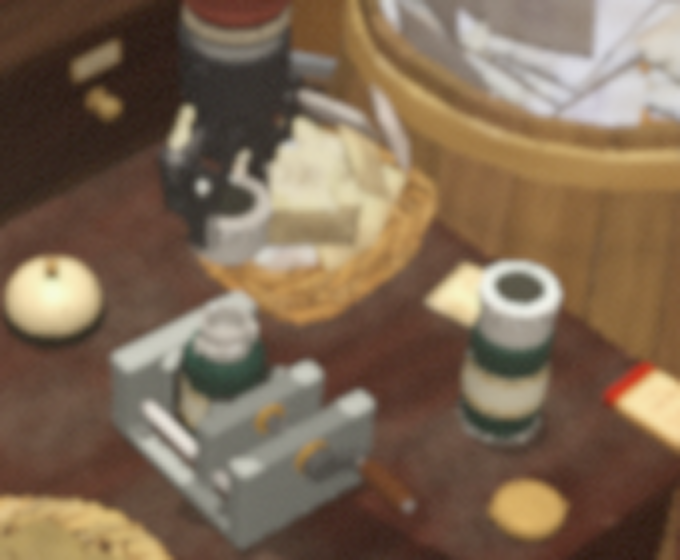

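The cap is held up in the gripper (crop (230,220)). The canister, neck bare, stands in the closed jaws (crop (225,350)), and everything else is in place.

```bash
python3 -c "
from rig import *
print(close_job())"
```

```text
the job is handed in; nothing more can be done
None
```

The job is handed in: I wound the vise crank to about 14.5 rad so it holds the canister firmly, then unscrewed its cap anticlockwise (right-hand thread). The cap is held up in the gripper about 100 mm above where it sat, and the last picture shows the other canister and nearby goods in place.

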